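Hook a filter module into the leak-test cradle and swing it home

ROBOT

A 6-joint arm with a two-finger parallel gripper is mounted at the origin on a cart in front of the work surface, level with it; the furniture and walls round the work are solid. World frame = base frame: x ahead of the robot, y to its left, z up, the work surface at z = 0. Lengths are in m, angles in rad, forces in N, time in s.
With the tool pointing down it reaches from about 0.35 to 1 m from the base axis. Payload 7.1 kg.
Tool frame: the origin (TCP) lies at the very end of the fingers, on their centre line; the grasp point (between the pads) lies 19 mm behind it; z points along the fingers, y is the direction in which the jaws open and shut (so a half turn about z gives the same grasp; the last joint's range is limited). The gripper opens to 85 mm and grips with 20 to 120 N. Pads are 22 mm wide; open, the fingers measure 114 mm over their backs; the gripper's body (76 mm by 85 mm) begins 54 mm behind the grasp point. The pads swing forward as they close: fully open they stand 13 mm farther back than shut.
Start: joints at [1.132, 0.423, 1.63, -0, 1.089, -0.019], TCP at [0.255, 0.571, 0.231] pointing down, gripper open.
Joint ranges: [-3, 3], [-0.9, 2.11], [0.09, 2.58], [-1.31, 4.45], [0.11, 2.69], [-2.54, 2.54]. Speed limits (rad/s): [2.39, 2.39, 3.01, 3.14, 3.14, 3.14].

INTERFACE

Orientations are given as a 3x3 rotation matrix whose columns are the frame's x, y, z axes.
In Python, from workcell import arm gives the robot as it stands.
- The arm moves only by the tool drive_tool, never from a script. Its arguments are lists of equal length, an entry for each row: "xyz": the shift along the tool's x, y, z in cm, a list of three; "dr": the turn, a rotation vector about the tool's x, y, z in rad, a list of three. In form: {"xyz": [[x, y, z], ...], "dr": [[wx, wy, wz], ...]}. A call has 1 to 12 rows; each row shifts and turns the commanded pose from where the row before left it, along the tool's axes as they then stand; what a row does not reach is not made up. A row lasts 1/12 s, in which the tool goes at most 41.7 mm and 7.16 degrees, less where a joint would pass 70% of its speed; a pose out of reach is approached as far as the arm can. A call with a gripper value outside its range is refused whole. "hand" is the finger opening in cm, from 0 to 8.54, set as the call begins (left out, the last holds). The fingers move at their own pace and stop on an object; "newtons" is the grip in N (left out, the last holds). Time passes only in rows, so rows that do not move let the fingers close. It gives the time, the measured TCP pose, the force and the opening at its end, in the units of the state.
- arm.observe(): the state, without advancing time (a new reading comes with each control period).
- arm.get_image(name): name is "scene" or "top" or "wrist"; returns the picture (420x560x3 uint8, red, green, blue); there is no depth.
- arm.get_calibration(name): a dict with "intrinsics" (3x3 intrinsics, pixels), "D" ([k1, k2, p1, p2, k3] as OpenCV has them; the pictures are not rectified), "origin" and "rotation" of the camera in the world. Camera axes: x right, y up, looking along -z (the intrinsics and any distortion apply to the point x, -y, -z); pixel columns grow to the right and rows downward; lengths in m; the calibration is good to about 2 mm. A picture is of the moment at which its call begins: read the wrist's pose just before it. get_calibration takes no time and is no camera call; for the wrist camera it gives the pose at the moment of the call.
- arm.close_job(): hands the job in, once; it reports no verdict.
The state is a dict: "time": time; "joints": joint angles; "joint_vel": joint speeds; "joint_torque": joint torques, N m; "tcp_pos": TCP position; "ee_rot": TCP orientation; "contact_force": force on the tool from outside, world axes, zero at the start; "wrist_torque": the same for the moment, N m; "opening": finger opening in m.
Only numpy, scipy, OpenCV 4.12 (cv2) and the standard library are available. Lean on these libraries where they do the work, as an engineer would, in place of code of your own. Each camera call takes 0.05 s, during which the arm holds its last target. There are 200 camera calls.

TASK

Load the black filter module into the leak-test cradle: hook one end under the cradle's cross bar, slide it in until it is just up against the end stop so that the seal plug closes its port, and swing the other end down until the sprung bolt snaps over it, leaving it flat on both rests and let go of. The end stop is only lightly clamped, so find it by feel with a light push, force nothing, and leave the canister, the marker and the plug gauge where they are.

Things in the scene. Friction and masses are not known exactly. Their poses are not given: they have to be found in the camera images.
- module: Black moulded filter cartridge, 0.2 to 0.3 kg; body 49 wide (x) by 206 long (y) by 36 mm high (z), both ends alike, either may lead. Flat underside and sides, top edges rounded. Origin: middle of the underside. A round port 19 mm thick, 18 mm above the underside, sticks out 12 mm from each end. Starts flat on the bench on the robot's left; take it across its 49 mm width near the middle.
- end_a (a point): Middle of the lower edge of the module's end at +y, 103 mm from its origin.
- end_b (a point): Middle of the lower edge of the module's end at -y, 103 mm from its origin.
- cradle: Grey cradle bolted to the bench, base 330 x 110 x 12 mm. Origin: centre of its underside; x runs along the module, away from the robot towards the cross bar; z up. White rests, top z = 22, at x = 48..97 (tongue to 116) and -94..-68. Side cheeks 53 apart at x = 82..128, flared from x = 72, z to 60; low tail guides 55 apart at x = -84, up to z = 40. Bolt slide and housing at x below -83, up to z = 82.
- lip (a point): Middle of the retaining lip's lower front edge, cradle (95, 0, 62) mm: steel bar across the cheeks, x = 95..110, z = 62..72 mm, edge rounded, 40 mm above the rests. The 36 mm body, lower edge on the rest, fits under it 6 mm deep at 18 deg tilt, 10 at 15, 15 at 12, 19 at 10. Tilted 19 deg, come down with the end at least 35 mm short of it, or the port strikes the bar; the tail then clears the bolt.
- seat (a point): Cradle (4, 0, 22) mm, rest level. A seated module's middle lies here, give or take 8 mm in x: the end stop (two rigid metal horns 13..22 mm each side of the middle, up to 16 mm above the rests) is hand set, not measured, and is met when the flat end is 4 to 20 mm past the lip edge; nose down, sooner by 16 mm x tan(tilt): follow it when swinging down. Over 15 N on it knocks its setting.
- seal (a joint): Sprung rubber plug between the horns of the end stop, 18 mm above the rests, pushed in by the module's port. 0 = free; about 5.8 mm when the module lies flat and touches the horns; 11 mm at most. Gives way at under 0.5 N; the module's weight holds it in.
- bolt (a joint): Sprung slide at the cradle's near end: two prongs 13 to 22 mm each side of the middle, underside z = 59, free tips at cradle x = -83, bevel from z = 62 at the tip up to 82 mm at x = -109. 0 = free, up to 28 mm as pushed back to -x (3 to 5 N). The tail coming down on the bevels drives it back 8 to 25 mm (5 to 12 N down, up to 5 N forward on the module); once the tail is below, it springs back to 0.
- canister: Black upright canister with a blue lid, 67 mm across, 133 mm tall; bystander. Origin under its centre.
- marker: White marker pen lying on the bench, 134 mm long; bystander.
- plug_gauge: Steel plug gauge lying on the bench, 107 mm long, 23 mm thick; bystander.

How it is judged:
On the way:
1. one end of the module is hooked under the lip while its other end is still raised (angle between the y axis of module and the x axis of cradle, either way round above 0.07 rad and ((x of end_a in the frame of lip above 0 m and z of end_a in the frame of lip below -0.025 m and z of end_b in the frame of lip above -0.028 m) or (x of end_b in the frame of lip above 0 m and z of end_b in the frame of lip below -0.025 m and z of end_a in the frame of lip above -0.028 m))), for 0.1 s.
At the end, for the whole second after the job is handed in: the module lies at rest in the cradle, both ends within 2.5 mm of rest level and in line within 0.06 rad, up against the end stop (seal plug pushed in by over 4.5 mm), with the bolt sprung back over its tail (pushed back by less than 4 mm) (z of end_a in the frame of seat between -0.0025 and 0.0025 m and z of end_b in the frame of seat between -0.0025 and 0.0025 m and angle between the y axis of module and the x axis of cradle, either way round below 0.06 rad and value of joint seal above 0.0045 m and value of joint bolt below 0.004 m and linear speed of module below 0.01 m/s); the robot touches nothing.
It fails at once if the module is pushed against the lightly clamped end stop with over 15 N, which knocks its setting (contact force between module and end_stop above 15 N).
It fails at once if the module is forced: its contacts with the cradle add up to over 120 N (a careful fit stays under 80) (contact force between module and cradle above 120 N).
It fails at once if the canister, the marker or the plug gauge is moved by over 20 mm (distance of any of canister, marker, plug_gauge from where it was at the start of the episode above 0.02 m).
It also fails if it takes over 67 s, if anything falls off the work surface, if the arm or the gripper's body presses on something with over 40 N, if the wrist force passes 120 N, or if a joint passes its speed limit or range.

## Working session

There is one attempt and no reset: what is moved stays moved. The work goes in short steps, Python scripts to look and compute and a tool call to move; the robot and the scene stay as the last step left them, time stands still between calls to the robot, and variables do not carry over. Pictures are saved under pics/ and viewed, about 8 in all and at most 12, crops included, and the job is handed in when it is done.

Besides the shell and the picture viewer there is one more tool, called after "Request:" as name(argument=value, ...) on one line, values as JSON. drive_tool: Moves the arm, as the interface text tells. Its arguments: {"type":"object","properties":{"xyz":{"type":"array"},"dr":{"type":"array"},"hand":{"type":"number"},"newtons":{"type":"number"}},"required":["xyz","dr"]}

```bash
ls; mkdir -p pics; cat > h.py <<'E'
import numpy as np, cv2
from workcell import arm
def ray(c,uv):
    K=np.array(c["intrinsics"]);D=np.array(c["D"],float)
    p=cv2.undistortPoints(np.array(uv,float).reshape(-1,1,2),K,D).reshape(-1,2)
    d=np.c_[p[:,0],-p[:,1],-np.ones(len(p))]@np.array(c["rotation"]).T
    return np.array(c["origin"]),d
def plane(c,uv,z):
    o,d=ray(c,uv); return o+d*((z-o[2])/d[:,2])[:,None]
def proj(c,P):
    q=(np.array(P,float).reshape(-1,3)-np.array(c["origin"]))@np.array(c["rotation"])
    q=q*[1,-1,-1]
    return cv2.projectPoints(q,np.zeros(3),np.zeros(3),np.array(c["intrinsics"]),np.array(c["D"],float))[0].reshape(-1,2)
def snap(n,f):
    c=arm.get_calibration(n); im=arm.get_image(n); cv2.imwrite(f"pics/{f}.png",im[:,:,::-1]); return c,im
E
python3 - <<'E'
from h import *
np.set_printoptions(precision=4,suppress=True)
ims=[]
for n in("top","scene"):
    c,im=snap(n,n+"0"); print(n,c["origin"],np.array(c["rotation"]).tolist(),c["intrinsics"],c["D"])
o=arm.observe(); print(o["time"],o["tcp_pos"],o["ee_rot"],o["opening"],o["contact_force"])
E
```

```text
pics
top [0.3091 0.0034 1.0525] [[-0.046891115264855725, 0.9748467465332672, -0.21788768685431012], [-0.998890785152876, -0.04669883645600724, 0.006034733658250304], [-0.004292160981247033, 0.2179289779886075, 0.9759551925713352]] [[380.8576   0.     280.1452]
 [  0.     380.8576 216.2992]
 [  0.       0.       1.    ]] [0.0217 0.     0.     0.     0.    ]
scene [-0.264  -0.5139  0.8146] [[0.5461668044396852, 0.5345559829066744, -0.6449431935192602], [-0.8374585710341502, 0.33088222717999227, -0.43494838031408645], [-0.019104018676232917, 0.7776675722152026, 0.6283853782475615]] [[393.8241   0.     281.6295]
 [  0.     393.8241 205.9587]
 [  0.       0.       1.    ]] [-0.0927  0.      0.      0.      0.    ]
0.1 [0.2545 0.5703 0.2306] [[-0.9132  0.4075 -0.0005]
 [ 0.4075  0.9132 -0.0013]
 [-0.     -0.0014 -1.    ]] 0.08511086481950599 [-0.5445  0.202   0.9218]
```

View pics/top0.png

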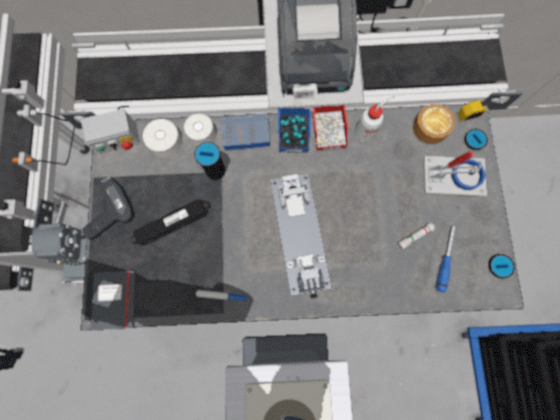

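View pics/scene0.png

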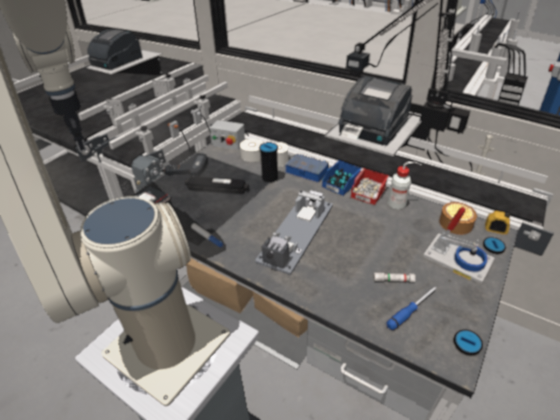

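The top view shows the module from (137,237) to (207,206), the cradle from about (275,180) to (327,292) with its bar end at the top, and the canister at (208,160). I'll crop for detail and get a rough position of each.

```bash
python3 - <<'E'
from h import *
np.set_printoptions(precision=4,suppress=True)
im=cv2.imread("pics/top0.png"); c=arm.get_calibration("top")
a=cv2.resize(im[170:300,255:345],None,fx=4.4,fy=4.4,interpolation=cv2.INTER_CUBIC)
b=cv2.resize(im[190:255,125:220],None,fx=4,fy=4,interpolation=cv2.INTER_CUBIC)
out=np.zeros((572,790,3),np.uint8); out[:a.shape[0],:396]=a[:572]; out[:260,402:782]=b
cv2.imwrite("pics/crop0.png",out)
# module mask (dark)
g=im.max(2); m=np.zeros_like(g); m[195:250,128:214]=(g[195:250,128:214]<32)*255
m=cv2.morphologyEx(m,cv2.MORPH_CLOSE,np.ones((9,9)))
n,l,s,ce=cv2.connectedComponentsWithStats(m); i=1+s[1:,4].argmax()
ys,xs=np.where(l==i); r=cv2.minAreaRect(np.c_[xs,ys].astype(np.float32)); print(r,s[i])
P=plane(c,cv2.boxPoints(r),0.036);print(P, P.mean(0))
# cradle base mask: light bluish grey
print(im[235,299],im[235,285],im[200,285],im[280,310])
E
```

```text
((167.05001831054688, 231.64999389648438), (1.2649108171463013, 6.640782833099365), 71.56504821777344) [164 230   7   4  11]
[[0.5074 0.3141 0.036 ]
 [0.5123 0.2972 0.036 ]
 [0.509  0.2961 0.036 ]
 [0.504  0.313  0.036 ]] [0.5082 0.3051 0.036 ]
[183 176 174] [181 174 171] [181 178 176] [188 181 182]
```

View pics/crop0.png

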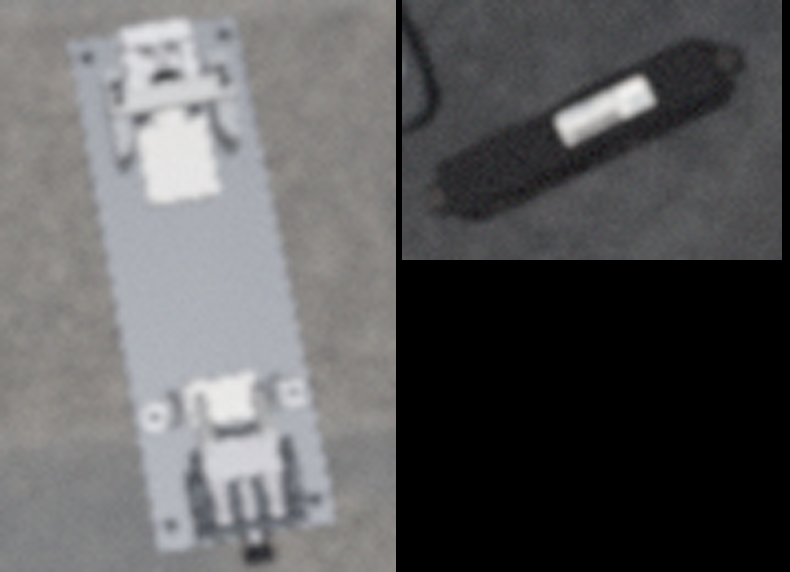

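The crop gives these base corners (crop pixels): TL (70,45), TR (235,18), BL (158,550), BR (332,520). The module's port tips are at about (735,62) and (438,196).

```bash
python3 - <<'E'
from h import *
np.set_printoptions(precision=4,suppress=True)
c=arm.get_calibration("top")
A=np.array([[70,45],[235,18],[332,520],[158,550]])/4.4+[254.6,169.6]
P=plane(c,A,0.012); print(P,P.mean(0)); print(np.linalg.norm(P-np.roll(P,1,0),axis=1))
d=P[0]+P[1]-P[2]-P[3]; print("cradle yaw",np.arctan2(d[1],d[0]))
B=np.array([[735-402,62],[438-402,196]])/4+[124.6,189.6]
Q=plane(c,B,0.018); print(Q,Q.mean(0),np.linalg.norm(Q[0]-Q[1])); d=Q[0]-Q[1]; print("mod yaw",np.arctan2(d[1],d[0]))
im=cv2.imread("pics/top0.png"); g=im.min(2); m=(g>120).astype(np.uint8)*0
# white label
m=np.zeros_like(g); m[195:250,128:214]=(g[195:250,128:214]>110)*255
ys,xs=np.where(m); print("label",plane(c,[[xs.mean(),ys.mean()]],0.036))
m=np.zeros_like(g); m[170:300,255:345]=(g[170:300,255:345]>145)*255
m=cv2.morphologyEx(m,cv2.MORPH_CLOSE,np.ones((3,3)))
q=cv2.minAreaRect(np.argwhere(m)[:,::-1].astype(np.float32)); R=plane(c,cv2.boxPoints(q),0.012); print(q,R.mean(0),R)
w=arm.get_calibration("wrist"); o=arm.observe()
R0=np.array(o["ee_rot"]); print("cam in tool",R0.T@(np.array(w["origin"])-o["tcp_pos"]), R0.T@np.array(w["rotation"]),w["intrinsics"])
E
```

```text
[[ 0.6495  0.0195  0.012 ]
 [ 0.6627 -0.0888  0.012 ]
 [ 0.3388 -0.1275  0.012 ]
 [ 0.3258 -0.0207  0.012 ]] [ 0.4942 -0.0544  0.012 ]
[0.3262 0.109  0.3263 0.1077]
cradle yaw 0.12126710122995965
[[0.5819 0.1978 0.018 ]
 [0.4967 0.4015 0.018 ]] [0.5393 0.2996 0.018 ] 0.22074831547974064
mod yaw -1.1746364613764708
label [[0.5479 0.2837 0.036 ]]
((296.8075866699219, 230.41656494140625), (127.14154052734375, 49.40512466430664), 78.5728988647461) [ 0.5057 -0.0466  0.012 ] [[ 0.6715  0.0488  0.012 ]
 [ 0.6944 -0.0919  0.012 ]
 [ 0.3382 -0.1371  0.012 ]
 [ 0.3186 -0.0061  0.012 ]]
cam in tool [ 0.0749  0.0005 -0.1428] [[-0.001   0.9563  0.2925]
 [ 1.      0.0013 -0.0008]
 [-0.0011  0.2925 -0.9563]] [[319.5607   0.     271.7011]
 [  0.     319.5607 202.3527]
 [  0.       0.       1.    ]]
```

Request:
drive_tool(xyz=[[-2.85,-2.5,0.2],[-2.85,-2.5,0.2],[-2.85,-2.5,0.2],[-2.85,-2.5,0.2],[-2.85,-2.5,0.2],[-2.85,-2.5,0.2],[-2.85,-2.5,0.2],[-2.85,-2.5,0.2],[-2.85,-2.5,0.2]], dr=[[0,0,0],[0,0,0],[0,0,0],[0,0,0],[0,0,0],[0,0,0],[0,0,0],[0,0,0],[0,0,0]])

```text
time: 0.85
tcp_pos: [0.3974, 0.2589, 0.2131]
ee_rot: [[-0.913, 0.407, -0.0], [0.407, 0.913, -0.0], [0.0, -0.0, -1.0]]
contact_force: [1.2, 0.9, 0.5]
opening: 0.0851
```

Request:
drive_tool(xyz=[[-2.85,-2.5,0.2],[-2.85,-2.5,0.2],[-2.85,-2.5,0.2],[-2.85,-2.5,0.2],[-2.85,-2.5,0.2],[-2.85,-2.5,0.2],[-2.85,-2.5,0.2],[-2.85,-2.5,0.2],[-2.85,-2.5,0.2],[0,0,0]], dr=[[0,0,0],[0,0,0],[0,0,0],[0,0,0],[0,0,0],[0,0,0],[0,0,0],[0,0,0],[0,0,0],[0,0,0]])

```text
time: 1.68
tcp_pos: [0.5423, -0.0545, 0.1951]
ee_rot: [[-0.912, 0.411, 0.002], [0.411, 0.912, -0.002], [-0.003, -0.001, -1.0]]
contact_force: [0.1, 0.0, 0.5]
opening: 0.0855
```

Request:
drive_tool(xyz=[[0,0,0],[0,0,0],[0,0,0],[0,0,0],[0,0,0],[0,0,0],[0,0,0],[0,0,0],[0,0,0],[0,0,0],[0,0,0],[0,0,0]], dr=[[0,0,0.12],[0,0,0.12],[0,0,0.12],[0,0,0.12],[0,0,0.12],[0,0,0.12],[0,0,0.12],[0,0,0.12],[0,0,0.12],[0,0,0.12],[0,0,0.12],[0,0,0.12]])

```text
time: 2.68
tcp_pos: [0.5393, -0.049, 0.195]
ee_rot: [[0.291, 0.957, -0.001], [0.957, -0.291, 0.0], [-0.0, -0.001, -1.0]]
contact_force: [-0.8, -0.1, 0.7]
opening: 0.0854
```

Request:
drive_tool(xyz=[[0,0,0],[0,0,0],[0,0,0],[0,0,0],[0,0,0],[0,0,0],[0,0,0],[0,0,0],[0,0,0],[0,0,0],[0,0,0],[0,0,0]], dr=[[0,0,0.12],[0,0,0.12],[0,0,0.12],[0,0,0.12],[0,0,0.12],[0,0,0.12],[0,0,0.12],[0,0,0.12],[0,0,0.12],[0,0,0.08],[0,0,0],[0,0,0]])

```text
time: 3.68
tcp_pos: [0.5395, -0.0491, 0.1951]
ee_rot: [[0.992, 0.124, -0.0], [0.124, -0.992, 0.0], [-0.0, -0.0, -1.0]]
contact_force: [0.5, -0.2, 0.2]
opening: 0.0854
```

```bash
python3 - <<'E'
from h import *
np.set_printoptions(precision=4,suppress=True)
c,im=snap("wrist","w1"); o=arm.observe(); print(o["time"],o["tcp_pos"],o["ee_rot"],o["joints"],o["contact_force"])
print(c["origin"],c["D"])
np.savez("w1",o=c["origin"],R=c["rotation"],K=c["intrinsics"],D=c["D"])
E
python3 -c "
import cv2;im=cv2.imread('pics/w1.png');cv2.imwrite('pics/w1b.png',cv2.resize(im,(800,600),interpolation=cv2.INTER_CUBIC))"
```

```text
3.7333 [ 0.5395 -0.0491  0.1951] [[ 0.9922  0.1243 -0.0005]
 [ 0.1243 -0.9922  0.0001]
 [-0.0005 -0.0001 -1.    ]] [-0.1128  0.3493  1.8431  0.      0.9497  1.3334] [-0.0148 -0.3234  0.4861]
[ 0.6132 -0.0391  0.3378] [-0.0246  0.      0.      0.      0.    ]
```

View pics/w1b.png

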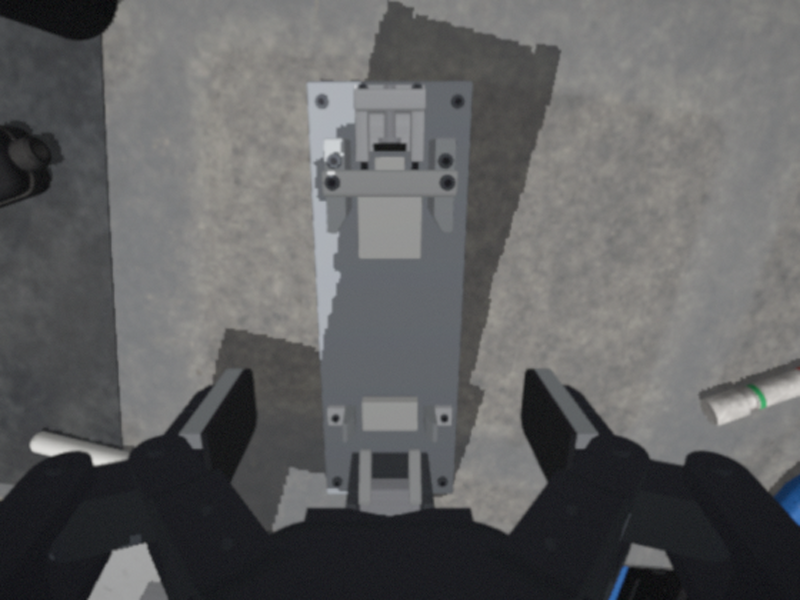

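Wrist view (800-wide pixels): the cradle is centred in frame. Base far corners are at (307,82) and (472,82), the front rest's near edge at (360..421,259), the tail rest at (362..417,398..430), and the bar's front edge at v≈196.

```bash
python3 - <<'E'
from h import *
np.set_printoptions(precision=4,suppress=True)
d=np.load("w1.npz"); c=dict(origin=d["o"],rotation=d["R"],intrinsics=d["K"],D=d["D"])
f=lambda L,z: plane(c,(np.array(L)+.5)*.7-.5,z)
b=f([[307,82],[472,82],[455,493],[327,493]],.012)
r1=f([[360,259],[421,259]],.022); r2=f([[362,398],[416,398],[417,430],[363,430]],.022); bar=f([[352,196],[425,196]],.072)
print(b,r1,r2,bar,sep="\n")
print("widths",np.linalg.norm(b[0]-b[1]),np.linalg.norm(r1[0]-r1[1]),np.linalg.norm(r2[0]-r2[1]))
m1=r1.mean(0);m2=r2[:2].mean(0);m3=r2[2:].mean(0);bf=b[:2].mean(0)
e=m1-m2; print("yaw rests",np.arctan2(e[1],e[0]),np.linalg.norm(e),"exp .116"); e=bf-b[2:].mean(0); print("yaw base",np.arctan2(e[1],e[0]))
e=bar.mean(0)-m2;print("bar-rest2",np.hypot(*e[:2]),"exp .163",np.arctan2(e[1],e[0]))
for yaw in(.121,.125):
    u=np.array([np.cos(yaw),np.sin(yaw)])
    for p,x in((m1,.048),(m2,-.068),(m3,-.094),(bf,.165),(bar.mean(0),.095)): print(yaw,p[:2]-x*u)
E
```

```text
[[ 0.6497  0.0197  0.012 ]
 [ 0.6631 -0.0882  0.012 ]
 [ 0.3382 -0.1314  0.012 ]
 [ 0.3244 -0.021   0.012 ]]
[[ 0.5375 -0.028   0.022 ]
 [ 0.5428 -0.0709  0.022 ]]
[[ 0.427  -0.0413  0.022 ]
 [ 0.4323 -0.0831  0.022 ]
 [ 0.4037 -0.088   0.022 ]
 [ 0.3983 -0.0451  0.022 ]]
[[ 0.5858 -0.0213  0.072 ]
 [ 0.5909 -0.0629  0.072 ]]
widths 0.10871742642343014 0.0432536208237764 0.0421799929206838
yaw rests 0.11448532060377264 0.11122896266271529 exp .116
yaw base 0.12834537886825595
bar-rest2 0.1599619212022024 exp .163 0.12599094539103936
0.121 [ 0.4925 -0.0553]
0.121 [ 0.4972 -0.054 ]
0.121 [ 0.4943 -0.0552]
0.121 [ 0.4927 -0.0542]
0.121 [ 0.494  -0.0536]
0.125 [ 0.4925 -0.0555]
0.125 [ 0.4971 -0.0537]
0.125 [ 0.4943 -0.0549]
0.125 [ 0.4927 -0.0548]
0.125 [ 0.4941 -0.0539]
```

Request:
drive_tool(xyz=[[0.3,-3.9,0],[0.3,-3.9,0],[0.3,-3.9,0],[0.3,-3.9,0],[0.3,-3.9,0],[0.3,-3.9,0],[0.3,-3.9,0],[0.3,-3.9,0],[0.3,-3.9,0],[0.3,-3.9,0]], dr=[[0,0,0],[0,0,0],[0,0,0],[0,0,0],[0,0,0],[0,0,0],[0,0,0],[0,0,0],[0,0,0],[0,0,0]])

```text
time: 4.57
tcp_pos: [0.5216, 0.3435, 0.1953]
ee_rot: [[0.992, 0.124, -0.0], [0.124, -0.992, -0.0], [-0.0, 0.0, -1.0]]
contact_force: [0.4, -0.6, 0.6]
opening: 0.0857
```

Request:
drive_tool(xyz=[[0,0,0],[0,0,0],[0,0,0],[0,0,0],[0,0,0],[0,0,0],[0,0,0],[0,0,0],[0,0,0],[0,0,0],[0,0,0],[0,0,0]], dr=[[0,0,-0.12],[0,0,-0.12],[0,0,-0.12],[0,0,-0.12],[0,0,-0.12],[0,0,-0.12],[0,0,-0.12],[0,0,-0.12],[0,0,-0.12],[0,0,-0.12],[0,0,-0.12],[0,0,-0.12]])

```text
time: 5.57
tcp_pos: [0.522, 0.3415, 0.1951]
ee_rot: [[0.001, 1.0, -0.0], [1.0, -0.001, -0.0], [-0.0, -0.0, -1.0]]
contact_force: [-0.1, 0.0, 1.2]
opening: 0.0855
```

Request:
drive_tool(xyz=[[0,0,0],[0,0,0],[0,0,0],[0,0,0],[0,0,0],[0,0,0]], dr=[[0,0,-0.12],[0,0,-0.12],[0,0,-0.12],[0,0,-0.04],[0,0,0],[0,0,0]])

```text
time: 6.07
tcp_pos: [0.522, 0.3415, 0.1952]
ee_rot: [[-0.381, 0.925, -0.0], [0.925, 0.381, -0.0], [-0.0, -0.0, -1.0]]
contact_force: [-0.1, -0.4, 0.7]
opening: 0.0855
```

```bash
python3 - <<'E'
from h import *
np.set_printoptions(precision=4,suppress=True)
c,im=snap("wrist","w2"); o=arm.observe(); print(o["time"],o["tcp_pos"],o["ee_rot"],o["joints"],o["contact_force"])
np.savez("w2",o=c["origin"],R=c["rotation"],K=c["intrinsics"],D=c["D"])
cv2.imwrite('pics/w2b.png',cv2.resize(im[:,:,::-1],(800,600),interpolation=cv2.INTER_CUBIC))
E
```

```text
6.1167 [0.522  0.3414 0.1952] [[-0.3805  0.9248 -0.0002]
 [ 0.9248  0.3805 -0.0002]
 [-0.0001 -0.0003 -1.    ]] [ 0.5601  0.4627  1.6596 -0.      1.0196  0.1698] [-0.7692 -0.294  -0.8789]
```

View pics/w2b.png

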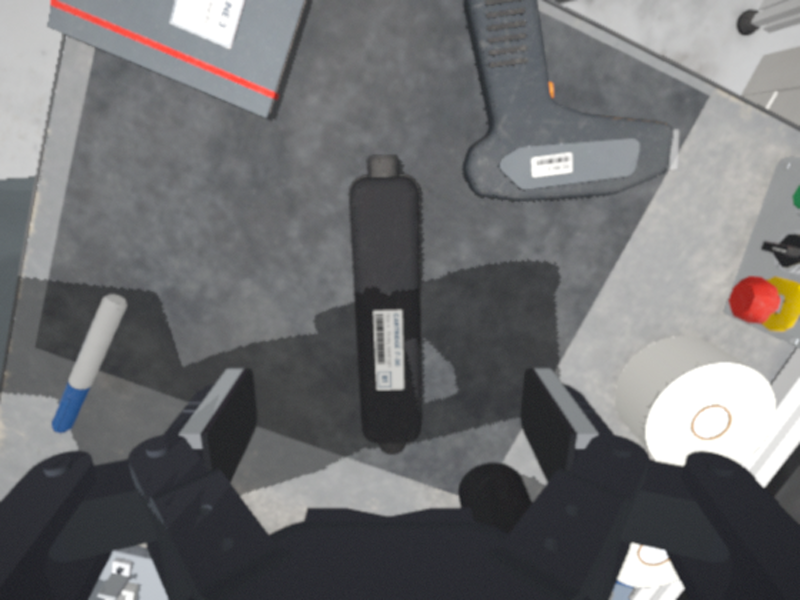

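The module's far port tip is at (384,155) and the near one at (392,452). Its body is about 350..420 wide at v=190 and 361..421 at v=430. The fingers clear both the marker (90,360) and the canister (495,490).

```bash
python3 - <<'E'
from h import *
np.set_printoptions(precision=4,suppress=True)
d=np.load("w2.npz"); c=dict(origin=d["o"],rotation=d["R"],intrinsics=d["K"],D=d["D"])
f=lambda L,z: plane(c,(np.array(L)+.5)*.7-.5,z)
p=f([[384,155],[392,452]],.018); e=f([[385.5,177],[391,443]],.028)
w=f([[350,190],[420.5,190],[361,430],[421,430]],.028)
print(p,np.linalg.norm(p[0]-p[1]),e,np.linalg.norm(e[0]-e[1]),np.linalg.norm(w[0]-w[1]),np.linalg.norm(w[2]-w[3]))
o=arm.observe();R=np.array(o["ee_rot"]);t=np.array(o["tcp_pos"])
for q in(p,e,np.array([w[:2].mean(0),w[2:].mean(0)])):
    v=q[0]-q[1]; m=q.mean(0); print(m,"yaw",np.arctan2(v[1],v[0]),"toolyaw",np.arctan2(R[1,0],R[0,0]),"cm in tool",100*R.T@(m-t))
E
```

```text
[[0.4922 0.4073 0.018 ]
 [0.587  0.1922 0.018 ]] 0.23500095562685575 [[0.4984 0.3948 0.028 ]
 [0.5801 0.2066 0.028 ]] 0.2051810136230252 0.046988938708462685 0.047136326556748334
[0.5396 0.2998 0.018 ] yaw 1.9859011763542944 toolyaw 1.9611568533296024 cm in tool [-4.5214  0.0386 17.7192]
[0.5392 0.3007 0.028 ] yaw 1.9800480479441263 toolyaw 1.9611568533296024 cm in tool [-4.424   0.0444 16.7192]
[0.5385 0.3023 0.028 ] yaw 1.9830672895924109 toolyaw 1.9611568533296024 cm in tool [-4.2483  0.0345 16.7192]
```

Request:
drive_tool(xyz=[[-1.5,0,2],[-1.5,0.04,3],[-1.45,0,3],[0,0,3],[0,0,3],[0,0,2.5],[0,0,1.5],[0,0,0.8],[0,0,0],[0,0,0]], dr=[[0,0,-0.022],[0,0,0],[0,0,0],[0,0,0],[0,0,0],[0,0,0],[0,0,0],[0,0,0],[0,0,0],[0,0,0]])

```text
time: 6.95
tcp_pos: [0.5405, 0.3011, 0.0079]
ee_rot: [[-0.401, 0.916, 0.001], [0.916, 0.401, 0.0], [0.0, 0.001, -1.0]]
contact_force: [0.9, -0.6, -0.4]
opening: 0.0852
```

Request:
drive_tool(xyz=[[0,0,0],[0,0,0],[0,0,0],[0,0,0],[0,0,0],[0,0,0],[0,0,0],[0,0,0],[0,0,0],[0,0,0]], dr=[[0,0,0],[0,0,0],[0,0,0],[0,0,0],[0,0,0],[0,0,0],[0,0,0],[0,0,0],[0,0,0],[0,0,0]], hand=4.0, newtons=70)

```text
time: 7.78
tcp_pos: [0.5407, 0.3012, 0.0091]
ee_rot: [[-0.401, 0.916, 0.002], [0.916, 0.401, 0.001], [0.0, 0.002, -1.0]]
contact_force: [-2.6, -0.6, 7.8]
opening: 0.047
```

Request:
drive_tool(xyz=[[0,0,-0.5],[0,0,-1.5],[0,0,-2.5],[0,0,-3],[0,0,-3],[0,0,-3],[0,0,-3],[0,0,-2],[0,0,0],[0,0,0],[0,0,0]], dr=[[0,0,0],[0,0,0],[0,0,0],[0,0,0],[0,0,0],[0,0,0],[0,0,0],[0,0,0],[0,0,0],[0,0,0],[0,0,0]])

```text
time: 8.7
tcp_pos: [0.5391, 0.3002, 0.1915]
ee_rot: [[-0.401, 0.916, -0.001], [0.916, 0.401, -0.001], [-0.0, -0.002, -1.0]]
contact_force: [0.6, -0.6, -2.8]
opening: 0.0469
```

```bash
python3 - <<'E'
from h import *
np.set_printoptions(precision=4,suppress=True)
c,im=snap("wrist","w3"); o=arm.observe(); print(o["time"],o["tcp_pos"],o["ee_rot"],o["joints"],o["contact_force"],o["wrist_torque"],o["opening"])
np.savez("w3",o=c["origin"],R=c["rotation"],K=c["intrinsics"],D=c["D"])
cv2.imwrite('pics/w3b.png',cv2.resize(im[:,:,::-1],(800,600),interpolation=cv2.INTER_CUBIC))
E
```

```text
8.75 [0.5389 0.3001 0.1908] [[-0.4013  0.9159 -0.0026]
 [ 0.9159  0.4013 -0.0014]
 [-0.0002 -0.0029 -1.    ]] [ 0.4888  0.4595  1.6769 -0.      1.0082  0.0759] [-0.2696 -0.3083 -3.6192] [ 0.0514  0.0503 -0.0066] 0.046663283540961484
```

View pics/w3b.png

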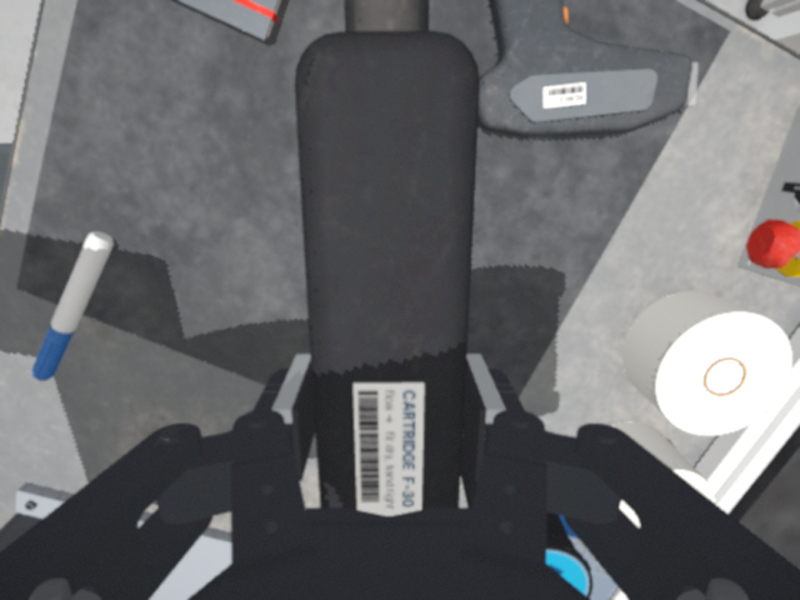

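The module is held level and centred: its midline is at u≈388 and the front end at v≈33, which puts it about 0.102 m ahead of the TCP. Next I carry it to the cradle.

Request:
drive_tool(xyz=[[0,0,0],[0,0,0],[0,0,0],[0,0,0],[0,0,0],[0,0,0],[0,0,0],[0,0,0],[0,0,0],[0,0,0],[0,0,0],[0,0,0]], dr=[[0,0,0.05],[0,0,0.12],[0,0,0.12],[0,0,0.12],[0,0,0.12],[0,0,0.12],[0,0,0.12],[0,0,0.12],[0,0,0.12],[0,0,0.12],[0,0,0.12],[0,0,0.12]])

```text
time: 9.75
tcp_pos: [0.5389, 0.3001, 0.19]
ee_rot: [[0.821, 0.571, -0.004], [0.571, -0.821, -0.002], [-0.004, -0.0, -1.0]]
contact_force: [1.1, -0.5, -3.3]
opening: 0.0467
```

Request:
drive_tool(xyz=[[0,0,0],[0,0,0],[0,0,0],[0,0,0],[0,0,0],[0,0,0]], dr=[[0,0,0.12],[0,0,0.12],[0,0,0.12],[0,0,0.1],[0,0,0.03],[0,0,0]])

```text
time: 10.25
tcp_pos: [0.539, 0.3002, 0.1901]
ee_rot: [[0.992, 0.122, -0.003], [0.122, -0.992, -0.002], [-0.004, 0.001, -1.0]]
contact_force: [-0.1, 0.2, -2.9]
opening: 0.0467
```

Request:
drive_tool(xyz=[[-0.5,1.3,0],[-1.1,3,0],[-1.1,3,0],[-1.1,3,0],[-1.1,3,0],[-1.1,3,0],[-1.1,3,0],[-1.1,3,0],[-1.1,3,0],[-1.1,3,0],[-1.1,3,0],[-1.1,3,0]], dr=[[0,0,0],[0,0,0],[0,0,0],[0,0,0],[0,0,0],[0,0,0],[0,0,0],[0,0,0],[0,0,0],[0,0,0],[0,0,0],[0,0,0]])

```text
time: 11.25
tcp_pos: [0.4557, -0.0569, 0.1917]
ee_rot: [[0.992, 0.125, -0.001], [0.125, -0.992, 0.0], [-0.001, -0.0, -1.0]]
contact_force: [0.6, 0.1, -2.5]
opening: 0.047
```

Request:
drive_tool(xyz=[[-0.2,0.3,0],[0,0,0],[0,0,0],[0,0,0],[0,0,0],[0,0,0],[0,0,0],[0,0,0]], dr=[[0,-0.07,0],[0,-0.08,0],[0,-0.08,0],[0,-0.07,0],[0,-0.032,0],[0,0,0],[0,0,0],[0,0,0]])

```text
time: 11.92
tcp_pos: [0.4549, -0.0585, 0.1919]
ee_rot: [[0.938, 0.124, -0.324], [0.117, -0.992, -0.04], [-0.326, -0.001, -0.945]]
contact_force: [-0.2, 0.1, -3.5]
opening: 0.0468
```

```bash
cat >> h.py <<'E'
CO=np.array([.494,-.0545,0]);YAW=.124
CR=np.array([[np.cos(YAW),-np.sin(YAW),0],[np.sin(YAW),np.cos(YAW),0],[0,0,1]])
def st(show=True):
    o=arm.observe();R=CR.T@np.array(o["ee_rot"]);t=CR.T@(np.array(o["tcp_pos"])-CO)
    N=t+R@[.103,0,.009];T=t+R@[-.103,0,.009]
    if show:
        print("t %.2f tcp"%o["time"],(t*1e3).round(1),"nose",(N*1e3).round(1),"tail",(T*1e3).round(1),"tilt %.4f yaw %.4f roll %.4f"%(np.arcsin(-R[2,0]),np.arctan2(R[1,0],R[0,0]),R[2,1]),"F",(CR.T@o["contact_force"]).round(1),"M",(CR.T@o["wrist_torque"]).round(2),"op %.4f"%o["opening"])
    return t,R,N
E
python3 -c "
from h import *
st();print(np.array(arm.observe()['joints']).round(2))"
```

```text
t 11.92 tcp [-39.3   0.8 191.9] nose [ 55.1   0.9 149.8] tail [-139.6    0.8  217. ] tilt 0.3321 yaw 0.0003 roll -0.0005 F [-0.2  0.2 -3.5] M [-0.05 -0.31 -0.02] op 0.0468
[-0.11  0.39  1.83 -0.08  1.24  1.38]
```

Request:
drive_tool(xyz=[[0.3,0.08,0.9],[0.7,0,2],[0.7,0,2],[0.7,0,2],[0.7,0,2],[0.5,0,1.5],[0.3,0,0.95],[0,0,0],[0,0,0]], dr=[[0,0,0],[0,0,0],[0,0,0],[0,0,0],[0,0,0],[0,0,0],[0,0,0],[0,0,0],[0,0,0]])

```text
time: 12.67
tcp_pos: [0.4554, -0.0593, 0.0722]
ee_rot: [[0.938, 0.123, -0.324], [0.117, -0.992, -0.04], [-0.327, -0.0, -0.945]]
contact_force: [0.6, -0.4, -2.0]
opening: 0.0468
```

```bash
python3 - <<'E'
from h import *
st()
for n in("wrist","scene"):
    c,im=snap(n,n+"4"); 
    if n=="wrist": cv2.imwrite('pics/w4b.png',cv2.resize(im[:,:,::-1],(800,600),interpolation=cv2.INTER_CUBIC))
E
```

```text
t 12.67 tcp [-38.9   0.   72.2] nose [55.5  0.  30.1] tail [-139.2    0.    97.4] tilt 0.3326 yaw -0.0001 roll -0.0002 F [ 0.5 -0.5 -2. ] M [-0.01 -0.3  -0.04] op 0.0468
```

View pics/w4b.png

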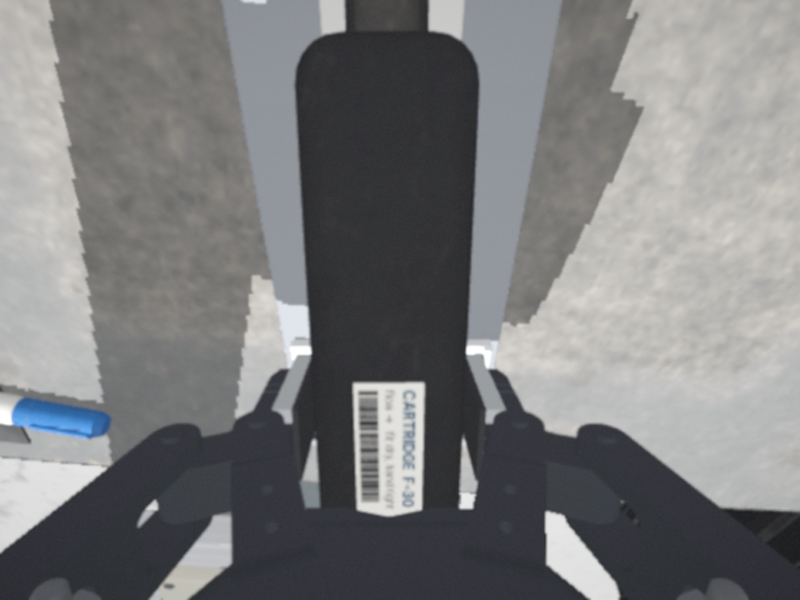

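The picture shows the module over the rests. The rest midline (u≈391.5) is about 1 mm right of the module's (387), so I shift +0.6 mm in tool y with a tiny yaw, then feel for the rest.

Request:
drive_tool(xyz=[[0.1,0.06,0.28],[0.1,0,0.29],[0,0,0],[0,0,0],[0,0,0]], dr=[[0,0,0.006],[0,0,0],[0,0,0],[0,0,0],[0,0,0]])

```text
time: 13.18
tcp_pos: [0.456, -0.0599, 0.0665]
ee_rot: [[0.939, 0.118, -0.323], [0.111, -0.993, -0.04], [-0.326, 0.002, -0.946]]
contact_force: [-0.2, 0.5, -2.6]
opening: 0.0466
```

Request:
drive_tool(xyz=[[0.03,0,0.1],[0,0,0],[0,0,0]], dr=[[0,0,0],[0,0,0],[0,0,0]])

```text
time: 13.43
tcp_pos: [0.456, -0.0599, 0.0655]
ee_rot: [[0.939, 0.118, -0.323], [0.111, -0.993, -0.04], [-0.326, 0.002, -0.945]]
contact_force: [0.7, -0.9, 3.1]
opening: 0.0471
```

Request:
drive_tool(xyz=[[0.03,0,0.1],[0,0,0],[0,0,0]], dr=[[0,0,0],[0,0,0],[0,0,0]])

```text
time: 13.68
tcp_pos: [0.4561, -0.0599, 0.0654]
ee_rot: [[0.939, 0.118, -0.323], [0.111, -0.993, -0.04], [-0.326, 0.002, -0.945]]
contact_force: [-0.4, 1.0, 13.8]
opening: 0.0467
```

```bash
python3 -c "
from h import *
st()"
```

```text
t 13.68 tcp [-38.3  -0.7  65.4] nose [56.1 -1.3 23.3] tail [-138.6   -0.    90.4] tilt 0.3319 yaw -0.0066 roll 0.0022 F [-0.3  1.  13.8] M [ 0.08  0.75 -0.04] op 0.0467
```

Rest contact is found (model nose z of 23.4 mm corresponds to the true 22). I ease off, slide most of the way, and crop the earlier wrist picture for the horn location.

Request:
drive_tool(xyz=[[-0.02,0,-0.06],[0.26,0,-0.09],[0.53,0,-0.18],[0.53,0,-0.18],[0.53,0,-0.18],[0.53,0,-0.18],[0.26,0,-0.09],[0,0,0],[0,0,0]], dr=[[0,0,0],[0,0,0],[0,0,0],[0,0,0],[0,0,0],[0,0,0],[0,0,0],[0,0,0],[0,0,0]])

```text
time: 14.43
tcp_pos: [0.4835, -0.0565, 0.0645]
ee_rot: [[0.939, 0.118, -0.324], [0.111, -0.993, -0.04], [-0.326, 0.002, -0.945]]
contact_force: [0.2, -0.2, -3.2]
opening: 0.0468
```

```bash
python3 - <<'E'
from h import *
st()
im=cv2.imread("pics/w1.png")[50:190,215:335]
cv2.imwrite("pics/c5.png",cv2.resize(im,None,fx=4.2,fy=4.2,interpolation=cv2.INTER_CUBIC))
d=np.load("w1.npz"); c=dict(origin=d["o"],rotation=d["R"],intrinsics=d["K"],D=d["D"])
for x,z in((.095,.072),(.11,.072),(.116,.022),(.1,.04),(.105,.04),(.11,.04),(.115,.04),(.12,.04),(.165,.012)):
    print(x,z,(proj(c,CO+CR@[x,0,z])[0]-[214.6,49.6])*4.2)
E
```

```text
t 14.43 tcp [-10.7  -0.7  64.5] nose [83.7 -1.3 22.4] tail [-1.11e+02 -1.00e-01  8.96e+01] tilt 0.3323 yaw -0.0064 roll 0.0019 F [ 0.2 -0.2 -3.2] M [ 0.02 -0.32  0.02] op 0.0468
0.095 0.072 [243.54071792 368.05483785]
0.11 0.072 [243.57272356 288.8685019 ]
0.116 0.022 [243.18294551 252.8519915 ]
0.1 0.04 [243.28596523 330.50191599]
0.105 0.04 [243.29419914 306.84842205]
0.11 0.04 [243.30245816 282.971119  ]
0.115 0.04 [243.31074133 258.86797949]
0.12 0.04 [243.31904766 234.53698703]
0.165 0.012 [243.18360195  25.37206371]
```

View pics/c5.png

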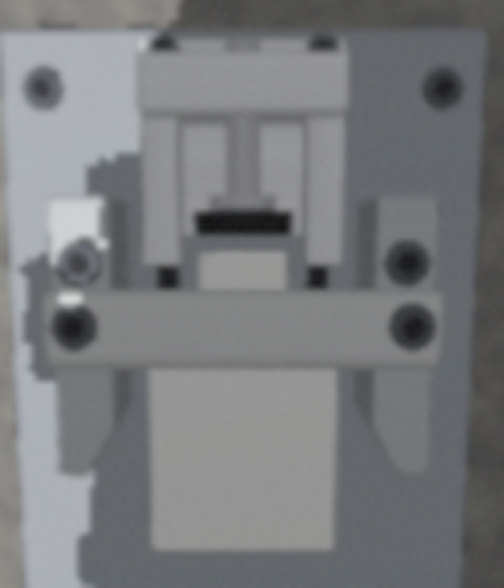

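The crop puts the plug face (v≈235) at x≈120 and the horn faces (v≈265) at x≈113.5 mm. That means contact about 18 mm past the lip, inside the stated range. Plan: hook to about 107, swing down under the bolt, then do the final push flat.

Request:
drive_tool(xyz=[[0.29,0,0.07],[0.29,0,0.07],[0.29,0,0.07],[0,0,0],[0,0,0]], dr=[[0,0.0167,0],[0,0.0167,0],[0,0.0167,0],[0,0,0],[0,0,0]])

```text
time: 14.85
tcp_pos: [0.4908, -0.0557, 0.0601]
ee_rot: [[0.954, 0.118, -0.276], [0.113, -0.993, -0.035], [-0.278, 0.002, -0.961]]
contact_force: [0.5, 0.5, -2.6]
opening: 0.0472
```

Request:
drive_tool(xyz=[[0.015,0,0.048],[0,0,0],[0,0,0]], dr=[[0,0,0],[0,0,0],[0,0,0]])

```text
time: 15.1
tcp_pos: [0.4911, -0.0557, 0.0595]
ee_rot: [[0.954, 0.118, -0.276], [0.113, -0.993, -0.035], [-0.278, 0.002, -0.961]]
contact_force: [-0.0, -0.1, -3.2]
opening: 0.047
```

```bash
python3 -c "
from h import *
st()"
```

```text
t 15.10 tcp [-3.1 -0.8 59.5] nose [93.4 -1.4 22.2] tail [-104.5   -0.2   79.6] tilt 0.2820 yaw -0.0064 roll 0.0020 F [-0.  -0.1 -3.2] M [ 0.01 -0.23 -0.02] op 0.0470
```

Request:
drive_tool(xyz=[[0.014,0,0.048],[0,0,0],[0,0,0]], dr=[[0,0,0],[0,0,0],[0,0,0]])

```text
time: 15.35
tcp_pos: [0.4911, -0.0557, 0.059]
ee_rot: [[0.954, 0.118, -0.276], [0.113, -0.993, -0.035], [-0.278, 0.002, -0.961]]
contact_force: [-0.0, -0.2, -1.0]
opening: 0.0469
```

Request:
drive_tool(xyz=[[0.014,0,0.048],[0,0,0],[0,0,0]], dr=[[0,0,0],[0,0,0],[0,0,0]])

```text
time: 15.6
tcp_pos: [0.4911, -0.0557, 0.0587]
ee_rot: [[0.954, 0.118, -0.276], [0.113, -0.993, -0.035], [-0.278, 0.002, -0.961]]
contact_force: [-1.0, -0.8, 0.1]
opening: 0.0469
```

```bash
python3 -c "
from h import *
st()"
```

```text
t 15.60 tcp [-3.1 -0.8 58.7] nose [93.4 -1.4 21.4] tail [-104.5   -0.2   78.7] tilt 0.2820 yaw -0.0064 roll 0.0020 F [-1.1 -0.7  0.1] M [-0.01 -0.04 -0.04] op 0.0469
```

Request:
drive_tool(xyz=[[0.15,0,0.01],[0.15,0,0.01],[0.15,0,0.01],[0,0,0]], dr=[[0,0.0055,0],[0,0.0055,0],[0,0.0055,0],[0,0,0]])

```text
time: 15.93
tcp_pos: [0.4956, -0.0551, 0.057]
ee_rot: [[0.959, 0.118, -0.259], [0.113, -0.993, -0.033], [-0.261, 0.002, -0.965]]
contact_force: [-0.1, 0.4, 0.6]
opening: 0.0469
```

```bash
python3 -c "
from h import *
st()"
```

```text
t 15.93 tcp [ 1.5 -0.8 57. ] nose [98.5 -1.5 21.4] tail [-100.3   -0.2   75.2] tilt 0.2645 yaw -0.0065 roll 0.0020 F [-0.1  0.4  0.6] M [ 0.03 -0.1   0.03] op 0.0469
```

Request:
drive_tool(xyz=[[0.15,0,0.02],[0.15,0,0.02],[0.13,0,0.02],[0,0,0]], dr=[[0,0.007,0],[0,0.007,0],[0,0.006,0],[0,0,0]])

```text
time: 16.27
tcp_pos: [0.4992, -0.0547, 0.0555]
ee_rot: [[0.963, 0.118, -0.241], [0.114, -0.993, -0.03], [-0.243, 0.002, -0.97]]
contact_force: [-1.8, -0.2, 4.4]
opening: 0.0468
```

```bash
python3 -c "
from h import *
st()"
```

```text
t 16.27 tcp [ 5.2 -0.8 55.5] nose [102.9  -1.5  21.8] tail [-96.9  -0.2  71.8] tilt 0.2450 yaw -0.0063 roll 0.0020 F [-1.9  0.   4.4] M [0.   0.35 0.03] op 0.0468
```

Hooked (nose 8 mm past the lip edge, tilt about 0.23 rad), and the bolt is just being touched. I raise the grip force and swing down about the nose in stages.

Request:
drive_tool(xyz=[[0.02,0,0.19],[0.02,0,0.19],[0.02,0,0.19],[0,0,0]], dr=[[0,0.019,0],[0,0.019,0],[0,0.019,0],[0,0,0]], newtons=100)

```text
time: 16.6
tcp_pos: [0.4992, -0.0549, 0.0509]
ee_rot: [[0.976, 0.118, -0.183], [0.115, -0.993, -0.024], [-0.184, 0.002, -0.983]]
contact_force: [2.9, 0.5, 0.1]
opening: 0.0462
```

```bash
python3 -c "
from h import *
st()"
```

```text
t 16.60 tcp [ 5.1 -1.  50.9] nose [104.6  -1.7  23. ] tail [-97.8  -0.4  61. ] tilt 0.1855 yaw -0.0063 roll 0.0024 F [3.  0.1 0.1] M [ 0.07 -0.42 -0.  ] op 0.0462
```

Request:
drive_tool(xyz=[[0.02,0,0.21],[0.02,0,0.21],[0.02,0,0.21],[0,0,0]], dr=[[0,0.019,0],[0,0.019,0],[0,0.019,0],[0,0,0]])

```text
time: 16.93
tcp_pos: [0.4993, -0.0549, 0.0433]
ee_rot: [[0.985, 0.118, -0.126], [0.116, -0.993, -0.017], [-0.127, 0.002, -0.992]]
contact_force: [2.8, 0.8, -4.8]
opening: 0.0458
```

```bash
python3 -c "
from h import *
st()"
```

```text
t 16.93 tcp [ 5.2 -1.1 43.3] nose [106.3  -1.8  21.3] tail [-98.1  -0.5  47.4] tilt 0.1273 yaw -0.0063 roll 0.0025 F [ 2.9  0.4 -4.8] M [-0.01 -0.95 -0.  ] op 0.0458
```

Request:
drive_tool(xyz=[[0,0,0.2],[0,0,0.2],[0,0,0.2],[0,0,0]], dr=[[0,0.019,0],[0,0.019,0],[0,0.019,0],[0,0,0]])

```text
time: 17.27
tcp_pos: [0.4981, -0.0549, 0.0373]
ee_rot: [[0.991, 0.117, -0.071], [0.117, -0.993, -0.01], [-0.072, 0.002, -0.997]]
contact_force: [3.7, 2.2, -3.6]
opening: 0.0461
```

```bash
python3 -c "
from h import *
st()"
```

```text
t 17.27 tcp [ 4.  -0.9 37.3] nose [106.1  -1.6  20.9] tail [-99.3  -0.2  35.7] tilt 0.0723 yaw -0.0066 roll 0.0020 F [ 3.9  1.7 -3.6] M [ 0.32 -0.87 -0.2 ] op 0.0461
```

Request:
drive_tool(xyz=[[0,0,0.18],[0,0,0.18],[0,0,0]], dr=[[0,0.018,0],[0,0.018,0],[0,0,0]])

```text
time: 17.52
tcp_pos: [0.4972, -0.0548, 0.0335]
ee_rot: [[0.992, 0.117, -0.038], [0.117, -0.993, -0.006], [-0.038, 0.002, -0.999]]
contact_force: [2.3, 1.6, -7.0]
opening: 0.0461
```

```bash
python3 -c "
from h import *
st()"
```

```text
t 17.52 tcp [ 3.1 -0.7 33.5] nose [105.7  -1.4  20.6] tail [-100.1   -0.    28.4] tilt 0.0382 yaw -0.0064 roll 0.0017 F [ 2.5  1.3 -7. ] M [ 0.2  -0.91 -0.15] op 0.0461
```

Request:
drive_tool(xyz=[[0,0,0.13],[0,0,0.08],[0,0,0],[0,0,0]], dr=[[0,0.013,0],[0,0.008,0],[0,0,0],[0,0,0]])

```text
time: 17.85
tcp_pos: [0.4966, -0.055, 0.0316]
ee_rot: [[0.993, 0.118, -0.018], [0.118, -0.993, -0.004], [-0.019, 0.002, -1.0]]
contact_force: [-0.9, -0.3, -1.6]
opening: 0.0457
```

```bash
python3 - <<'E'
from h import *
st()
c,im=snap("wrist","w6"); cv2.imwrite('pics/w6b.png',cv2.resize(im[:,:,::-1],(800,600),interpolation=cv2.INTER_CUBIC))
E
```

```text
t 17.85 tcp [ 2.5 -0.8 31.6] nose [105.3  -1.4  20.7] tail [-100.6   -0.2   24.6] tilt 0.0188 yaw -0.0057 roll 0.0018 F [-0.9 -0.1 -1.6] M [ 0.07 -0.17  0.03] op 0.0457
```

View pics/w6b.png

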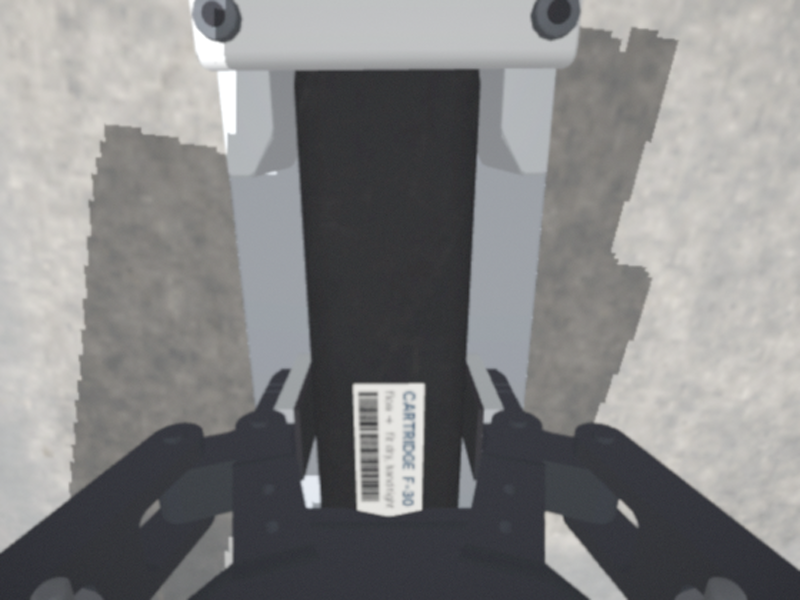

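The module is under the bar between the cheeks and nearly flat, and the bolt forces have dropped off, so it has snapped over. Now I slide forward lightly.

Request:
drive_tool(xyz=[[0.1,0,0.03],[0.1,0,0],[0.1,0,0],[0,0,0],[0,0,0]], dr=[[0,0,0],[0,0,0],[0,0,0],[0,0,0],[0,0,0]])

```text
time: 18.32
tcp_pos: [0.499, -0.0546, 0.0313]
ee_rot: [[0.993, 0.118, -0.019], [0.118, -0.993, -0.004], [-0.02, 0.002, -1.0]]
contact_force: [-5.8, -1.2, 5.5]
opening: 0.0456
```

```bash
python3 -c "
from h import *
st()"
```

```text
t 18.32 tcp [ 4.9 -0.7 31.3] nose [107.7  -1.3  20.3] tail [-98.2  -0.1  24.4] tilt 0.0197 yaw -0.0058 roll 0.0015 F [-5.9 -0.5  5.5] M [ 0.08  0.71 -0.03] op 0.0456
```

Request:
drive_tool(xyz=[[0,0,-0.07],[0,0,0],[0,0,0]], dr=[[0,0,0],[0,0,0],[0,0,0]])

```text
time: 18.57
tcp_pos: [0.5004, -0.0546, 0.032]
ee_rot: [[0.993, 0.118, -0.017], [0.118, -0.993, -0.004], [-0.017, 0.002, -1.0]]
contact_force: [-1.6, -0.2, -1.0]
opening: 0.0461
```

```bash
python3 -c "
from h import *
st()"
```

```text
t 18.57 tcp [ 6.3 -0.9 32. ] nose [109.2  -1.6  21.2] tail [-96.8  -0.3  24.7] tilt 0.0169 yaw -0.0059 roll 0.0020 F [-1.6 -0.  -1. ] M [0.   0.04 0.01] op 0.0461
```

Request:
drive_tool(xyz=[[0.05,0,0],[0,0,0],[0,0,0]], dr=[[0,0,0],[0,0,0],[0,0,0]])

```text
time: 18.82
tcp_pos: [0.5008, -0.0546, 0.032]
ee_rot: [[0.993, 0.118, -0.017], [0.118, -0.993, -0.004], [-0.017, 0.002, -1.0]]
contact_force: [-0.8, 0.2, -1.0]
opening: 0.0459
```

Request:
drive_tool(xyz=[[0.05,0,0],[0,0,0],[0,0,0]], dr=[[0,0,0],[0,0,0],[0,0,0]])

```text
time: 19.07
tcp_pos: [0.5012, -0.0545, 0.032]
ee_rot: [[0.993, 0.118, -0.017], [0.118, -0.993, -0.004], [-0.017, 0.002, -1.0]]
contact_force: [-1.1, -0.0, -1.8]
opening: 0.0458
```

```bash
python3 -c "
from h import *
st()"
```

```text
t 19.07 tcp [ 7.2 -0.9 32. ] nose [110.   -1.5  21.2] tail [-96.   -0.3  24.8] tilt 0.0172 yaw -0.0059 roll 0.0020 F [-1.1  0.1 -1.8] M [0.05 0.02 0.02] op 0.0458
```

Request:
drive_tool(xyz=[[0.05,0,0],[0,0,0],[0,0,0]], dr=[[0,0,0],[0,0,0],[0,0,0]])

```text
time: 19.32
tcp_pos: [0.5017, -0.0545, 0.032]
ee_rot: [[0.993, 0.118, -0.017], [0.118, -0.993, -0.004], [-0.017, 0.002, -1.0]]
contact_force: [-1.1, 1.2, -2.3]
opening: 0.0458
```

Request:
drive_tool(xyz=[[0.05,0,0],[0,0,0],[0,0,0]], dr=[[0,0,0],[0,0,0],[0,0,0]])

```text
time: 19.57
tcp_pos: [0.5021, -0.0544, 0.032]
ee_rot: [[0.993, 0.118, -0.017], [0.118, -0.993, -0.004], [-0.017, 0.002, -1.0]]
contact_force: [-1.3, -0.4, -1.4]
opening: 0.0457
```

Request:
drive_tool(xyz=[[0.05,0,0],[0,0,0],[0,0,0]], dr=[[0,0,0],[0,0,0],[0,0,0]])

```text
time: 19.82
tcp_pos: [0.5026, -0.0544, 0.032]
ee_rot: [[0.993, 0.118, -0.017], [0.118, -0.993, -0.004], [-0.017, 0.002, -1.0]]
contact_force: [-0.5, -0.5, -1.9]
opening: 0.046
```

Request:
drive_tool(xyz=[[0.05,0,0],[0,0,0],[0,0,0]], dr=[[0,0,0],[0,0,0],[0,0,0]])

```text
time: 20.07
tcp_pos: [0.5031, -0.0543, 0.032]
ee_rot: [[0.993, 0.118, -0.017], [0.118, -0.993, -0.004], [-0.017, 0.002, -1.0]]
contact_force: [-0.6, -0.0, -1.7]
opening: 0.0458
```

Request:
drive_tool(xyz=[[0.05,0,0],[0,0,0],[0,0,0]], dr=[[0,0,0],[0,0,0],[0,0,0]])

```text
time: 20.32
tcp_pos: [0.5036, -0.0542, 0.0319]
ee_rot: [[0.993, 0.118, -0.017], [0.118, -0.993, -0.004], [-0.017, 0.002, -1.0]]
contact_force: [-1.4, -0.6, -2.2]
opening: 0.0459
```

Request:
drive_tool(xyz=[[0.05,0,0],[0,0,0],[0,0,0]], dr=[[0,0,0],[0,0,0],[0,0,0]])

```text
time: 20.57
tcp_pos: [0.5036, -0.0542, 0.0318]
ee_rot: [[0.993, 0.118, -0.018], [0.118, -0.993, -0.004], [-0.018, 0.002, -1.0]]
contact_force: [-3.4, -2.5, -1.1]
opening: 0.0458
```

Request:
drive_tool(xyz=[[0.04,0,0],[0,0,0],[0,0,0]], dr=[[0,0,0],[0,0,0],[0,0,0]])

```text
time: 20.82
tcp_pos: [0.5036, -0.0542, 0.0317]
ee_rot: [[0.993, 0.118, -0.019], [0.118, -0.993, -0.004], [-0.019, 0.002, -1.0]]
contact_force: [-4.5, -0.8, -1.5]
opening: 0.0458
```

```bash
python3 -c "
from h import *
st()"
```

```text
t 20.82 tcp [ 9.5 -0.8 31.7] nose [112.3  -1.5  20.8] tail [-93.6  -0.2  24.7] tilt 0.0192 yaw -0.0060 roll 0.0017 F [-4.6 -0.2 -1.5] M [-0.22  0.59 -0.05] op 0.0458
```

The end stop is found: the TCP halts while Fx rises to −4.6 N. I lower onto the rests with the light push held.

Request:
drive_tool(xyz=[[0,0,0.06],[0,0,0],[0,0,0]], dr=[[0,0,0],[0,0,0],[0,0,0]])

```text
time: 21.07
tcp_pos: [0.5035, -0.0541, 0.0313]
ee_rot: [[0.993, 0.118, -0.019], [0.118, -0.993, -0.004], [-0.019, 0.002, -1.0]]
contact_force: [-5.4, -1.2, 3.0]
opening: 0.046
```

```bash
python3 -c "
from h import *
st()"
```

```text
t 21.07 tcp [ 9.5 -0.8 31.3] nose [112.3  -1.4  20.3] tail [-93.7  -0.2  24.3] tilt 0.0192 yaw -0.0059 roll 0.0017 F [-5.5 -0.5  3. ] M [-0.15  0.67 -0.07] op 0.0460
```

Request:
drive_tool(xyz=[[0,0,0],[0,0,0],[0,0,0],[0,0,0],[0,0,0],[0,0,0],[0,0,0],[0,0,0]], dr=[[0,0,0],[0,0,0],[0,0,0],[0,0,0],[0,0,0],[0,0,0],[0,0,0],[0,0,0]], hand=7.5, newtons=30)

```text
time: 21.73
tcp_pos: [0.5045, -0.0541, 0.0314]
ee_rot: [[0.993, 0.118, -0.017], [0.118, -0.993, -0.004], [-0.017, 0.002, -1.0]]
contact_force: [0.8, 0.2, -0.5]
opening: 0.0752
```

Request:
drive_tool(xyz=[[0,0,-0.5],[0,0,-1.5],[0,0,-3],[0,0,-3],[0,0,-3],[0,0,-3],[0,0,-2],[0,0,0],[0,0,0]], dr=[[0,0,0],[0,0,0],[0,0,0],[0,0,0],[0,0,0],[0,0,0],[0,0,0],[0,0,0],[0,0,0]])

```text
time: 22.48
tcp_pos: [0.5078, -0.0536, 0.1927]
ee_rot: [[0.993, 0.118, -0.014], [0.118, -0.993, -0.004], [-0.014, 0.003, -1.0]]
contact_force: [-0.4, -0.1, -0.1]
opening: 0.075
```

```bash
python3 - <<'E'
from h import *
st()
c,im=snap("wrist","w7"); cv2.imwrite('pics/w7b.png',cv2.resize(im[:,:,::-1],(800,600),interpolation=cv2.INTER_CUBIC))
np.savez("w7",o=c["origin"],R=c["rotation"],K=c["intrinsics"],D=c["D"])
E
```

```text
t 22.48 tcp [ 13.9  -0.8 192.7] nose [116.7  -1.4 182.2] tail [-89.3  -0.2 185.2] tilt 0.0144 yaw -0.0059 roll 0.0027 F [-0.4 -0.1 -0.1] M [-0.05  0.02  0.  ] op 0.0750
```

View pics/w7b.png

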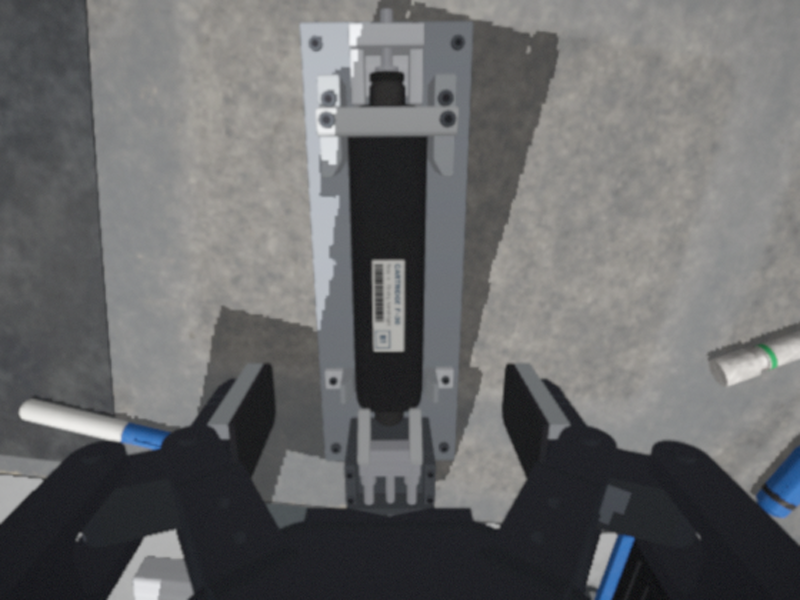

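The picture shows the module seated under the bar, the port on the plug, and prong tips near v≈408 at the tail. I check the prong tips and plug against their expected projections.

```bash
python3 - <<'E'
from h import *
np.set_printoptions(precision=1,suppress=True)
d=np.load("w7.npz"); c=dict(origin=d["o"],rotation=d["R"],intrinsics=d["K"],D=d["D"])
im=cv2.imread("pics/w7.png")
a=cv2.resize(im[5:105,205:345],None,fx=4,fy=4,interpolation=cv2.INTER_CUBIC)[:, :400+160]
b=cv2.resize(im[245:355,225:325],None,fx=4.5,fy=4.5,interpolation=cv2.INTER_CUBIC)
out=np.zeros((500,800,3),np.uint8); out[:400,:340]=a[:,110:450]; out[:495,345:795]=b
cv2.imwrite("pics/c8.png",out)
P=lambda x,y,z: proj(c,CO+CR@np.array([x,y,z])/1e3)[0]
for n,p in dict(tip0=(-83,17.5,61),tip4=(-87,17.5,61),tip10=(-93,17.5,61),tailtop=(-93,0,50),restedge=(-94,0,22)).items(): q=P(*p); print(n,(q-[224.6,244.6])*4.5+[345,0])
for n,p in dict(porttip=(125,0,49),plugfree=(119,0,49),bar110=(110,0,72),base=(165,0,12)).items(): q=P(*p); print(n,(q-[204.6,4.6])*4-[110,0])
E
```

```text
tip0 [479.1 185. ]
tip4 [479.5 200.9]
tip10 [480.1 224.5]
tailtop [559.4 196.1]
restedge [559. 136.]
porttip [153.9 206.7]
plugfree [154.1 238. ]
bar110 [154.3 275.5]
base [152.7  35.9]
```

View pics/c8.png

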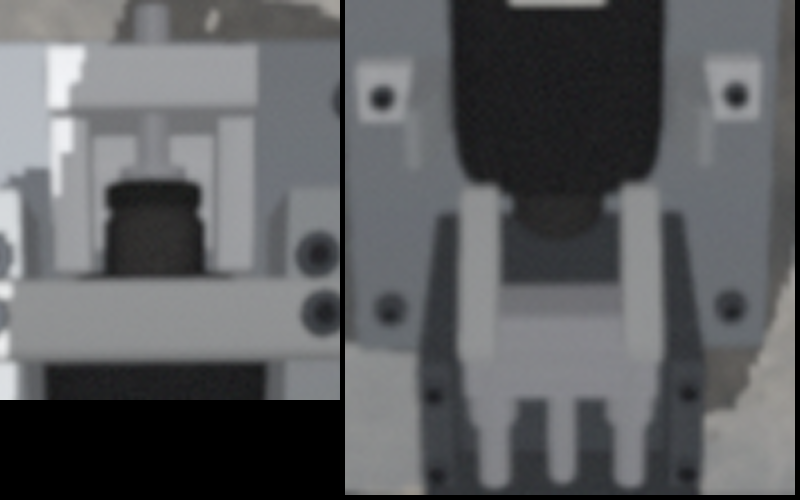

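Prong tips sit at v≈184 against an expected 185 for a bolt at 0. Next, plug displacement from the two pictures.

```bash
python3 - <<'E'
from h import *
def L(n): d=np.load(n); return dict(origin=d["o"],rotation=d["R"],intrinsics=d["K"],D=d["D"])
a,b=L("w1.npz"),L("w7.npz")
X=lambda c,u,v,z:(CR.T@(plane(c,[[u,v]],z)[0]-CO)*1e3).round(1)
for z in(.04,.049):
  print("back free",X(a,243/4.2+214.6,210/4.2+49.6,z),"front free",X(a,243/4.2+214.6,235/4.2+49.6,z),"back now",X(b,264/4+204.6,181/4+4.6,z),"front now",X(b,264/4+204.6,206/4+4.6,z))
print("base far",X(a,243/4.2+214.6,30/4.2+49.6,.012),X(b,264/4+204.6,42/4+4.6,.012))
print("horn tip",X(a,160/4.2+214.6,265/4.2+49.6,.038),X(b,180/4+204.6,270/4+4.6,.038))
E
```

```text
back free [1.25e+02 1.00e-01 4.00e+01] front free [1.199e+02 1.000e-01 4.000e+01] back now [ 1.311e+02 -1.000e-01  4.000e+01] front now [126.2  -0.   40. ]
back free [1.249e+02 1.000e-01 4.900e+01] front free [1.199e+02 1.000e-01 4.900e+01] back now [ 1.299e+02 -1.000e-01  4.900e+01] front now [125.1  -0.   49. ]
base far [164.   0.  12.] [163.8  -0.3  12. ]
horn tip [113.7  18.   38. ] [113.8  18.2  38. ]
```

```bash
python3 -c "
from h import *
st(); print(arm.close_job())"
```

```text
t 22.53 tcp [ 12.9  -0.6 191.4] nose [115.8  -1.2 180.6] tail [-90.2   0.  184.2] tilt 0.0170 yaw -0.0060 roll 0.0020 F [-0.6  0.  -0.2] M [ 0.03  0.02 -0.02] op 0.0749
the job is handed in; nothing more can be done
None
```

I loaded the module into the cradle and handed the job in at 22.5 s; no verdict came back, so success rests on my own checks. I hooked it under the bar at about 0.23 rad tilt. Then I swung it down past the bolt and slid it flat until the TCP halted against the end stop. The force reading there was about 5.5 N, well under the 15 N limit. I let go and backed off upward.

Last checks:
- **Bolt:** the prong tips appear where a fully returned bolt should be, to about 0.3 mm, and the module's tail is under them.
- **Seal plug:** two pictures put it pushed in by 5.0 to 6.2 mm, depending on the height assumed. The requirement is over 4.5 mm.
- **End stop:** the horns measured 113.7 mm before and 113.8 mm after, so the stop did not move. The arm's own estimate of the contact point was 112.3 mm, which is 1.4 mm short and within calibration error.
- **Robot clear:** nothing touches the robot and the contact force is about zero.

Two things were less certain. While I felt for the front rest, the module seems to have turned about 0.02 rad in the grip. After release I judged flatness from the bolt having closed and from the pictures; I did not measure it directly. The canister, marker and plug gauge were never touched, as far as forces and pictures show.

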